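# Shut the row of flip lids with one fingertip stroke

## Task

Before grinding starts, shut the parts organiser against dust: run the fingertips lightly round the curved row of flip lids, starting from the flat finger rest and ending at the far end, so that the lids go down one after another in that order and all six lie shut. Push the lids by touch only, without lifting anything, leave the organiser where it stands and do not disturb the things around it, then move the hand clear.

Things in the scene. Friction and masses are not known exactly. Their poses are not given: they have to be found in the camera images.
- organiser: Loose grey arc-shaped parts organiser, 0.8 to 1.2 kg, 40 mm wide. Origin: the arc's centre of curvature, at bench height; x points to the middle of the row, z up. On the centre line (radius 110 mm), in angles from x, counter-clockwise from above: flat finger rest -1.26 to -0.96 rad, white lids 1 to 6 of 0.32 rad each up to +0.96, then a 5 mm end wall; tops level at 31.5 mm. A hard shove slides it
- finger_rest (a point): Centre of the top of the flat lidless finger rest (33 by 40 mm) at the starting end of the row, 31.5 mm above the bench
- seat_1 (a point): Middle of where the top of lid 1 lies when shut (fixed to the organiser, does not swing with the lid), 31.5 mm above the bench, 110 mm from the arc's centre; lid 1 is next to the finger rest, lid 6 at the other end
- seat_2 (a point): Middle of where the top of lid 2 lies when shut (fixed to the organiser, does not swing with the lid), 31.5 mm above the bench, 110 mm from the arc's centre; lid 1 is next to the finger rest, lid 6 at the other end
- seat_3 (a point): Middle of where the top of lid 3 lies when shut (fixed to the organiser, does not swing with the lid), 31.5 mm above the bench, 110 mm from the arc's centre; lid 1 is next to the finger rest, lid 6 at the other end
- seat_4 (a point): Middle of where the top of lid 4 lies when shut (fixed to the organiser, does not swing with the lid), 31.5 mm above the bench, 110 mm from the arc's centre; lid 1 is next to the finger rest, lid 6 at the other end
- seat_5 (a point): Middle of where the top of lid 5 lies when shut (fixed to the organiser, does not swing with the lid), 31.5 mm above the bench, 110 mm from the arc's centre; lid 1 is next to the finger rest, lid 6 at the other end
- seat_6 (a point): Middle of where the top of lid 6 lies when shut (fixed to the organiser, does not swing with the lid), 31.5 mm above the bench, 110 mm from the arc's centre; lid 1 is next to the finger rest, lid 6 at the other end
- lid_1 (a joint): Opening angle of lid 1: 0 = shut, level; starts at 0.6 to 1.1, stop at 1.35 rad. A 3 mm white plate, 35 mm wide across the row, 32 mm along it, hinged at its edge nearest the finger rest, free edge up: a fingertip moving along the row away from the finger rest pushes it shut, the other way only opens it. Slightly stiff hinge (0.008 N m): it stays at any angle
- lid_2 (a joint): Opening angle of lid 2: 0 = shut, level; starts at 0.6 to 1.1, stop at 1.35 rad. A 3 mm white plate, 35 mm wide across the row, 32 mm along it, hinged at its edge nearest the finger rest, free edge up: a fingertip moving along the row away from the finger rest pushes it shut, the other way only opens it. Slightly stiff hinge (0.008 N m): it stays at any angle
- lid_3 (a joint): Opening angle of lid 3: 0 = shut, level; starts at 0.6 to 1.1, stop at 1.35 rad. A 3 mm white plate, 35 mm wide across the row, 32 mm along it, hinged at its edge nearest the finger rest, free edge up: a fingertip moving along the row away from the finger rest pushes it shut, the other way only opens it. Slightly stiff hinge (0.008 N m): it stays at any angle
- lid_4 (a joint): Opening angle of lid 4: 0 = shut, level; starts at 0.6 to 1.1, stop at 1.35 rad. A 3 mm white plate, 35 mm wide across the row, 32 mm along it, hinged at its edge nearest the finger rest, free edge up: a fingertip moving along the row away from the finger rest pushes it shut, the other way only opens it. Slightly stiff hinge (0.008 N m): it stays at any angle
- lid_5 (a joint): Opening angle of lid 5: 0 = shut, level; starts at 0.6 to 1.1, stop at 1.35 rad. A 3 mm white plate, 35 mm wide across the row, 32 mm along it, hinged at its edge nearest the finger rest, free edge up: a fingertip moving along the row away from the finger rest pushes it shut, the other way only opens it. Slightly stiff hinge (0.008 N m): it stays at any angle
- lid_6 (a joint): Opening angle of lid 6: 0 = shut, level; starts at 0.6 to 1.1, stop at 1.35 rad. A 3 mm white plate, 35 mm wide across the row, 32 mm along it, hinged at its edge nearest the finger rest, free edge up: a fingertip moving along the row away from the finger rest pushes it shut, the other way only opens it. Slightly stiff hinge (0.008 N m): it stays at any angle
- small_brown_box: Small brown carton 50x55x58 mm standing inside the curve of the organiser, to be left alone; origin centre of underside
- green_bottle: Green bottle, 36 mm across, 90 mm tall, a bystander to the left; origin centre of underside
- tape_roll: Roll of masking tape lying flat, 96 mm across, 25 mm high, a bystander to the right; origin centre of underside
- pot: Low round pot, 91 mm across, 44 mm high, a bystander to the right (the one nearest the middle of the bench); origin centre of underside

How it is judged (in metres and radians):
On the way, in this order (a step that is already met when the one before it is completed fails the run):
1. the first lid is shut (value of joint lid_1 below 0.15 rad), for 0.05 s.
2. the third lid is shut (value of joint lid_3 below 0.15 rad), for 0.05 s.
3. the last lid is shut (value of joint lid_6 below 0.15 rad), for 0.05 s.
At the end, for the whole second after the job is handed in: All six lids are within 0.15 rad of shut (free edge less than about 5 mm up), the organiser stands level, at rest, within 30 mm of where it began, and the box, bottle, tape roll and pot are within 20 mm of where they stood (value of joint each of lid_1, lid_2, lid_3, lid_4, lid_5, lid_6 below 0.15 rad and distance of organiser from where it was at the start of the episode below 0.03 m and angle between organiser's own z axis and vertical below 0.05 rad and linear speed of organiser below 0.02 m/s and distance of each of small_brown_box, green_bottle, tape_roll, pot from where it was at the start of the episode below 0.02 m); the robot touches nothing.
It fails at once if a lid is shut while the one before it (nearer the finger rest) still stands open ((value of joint lid_2 below 0.15 rad and value of joint lid_1 above 0.4 rad) or (value of joint lid_3 below 0.15 rad and value of joint lid_2 above 0.4 rad) or (value of joint lid_4 below 0.15 rad and value of joint lid_3 above 0.4 rad) or (value of joint lid_5 below 0.15 rad and value of joint lid_4 above 0.4 rad) or (value of joint lid_6 below 0.15 rad and value of joint lid_5 above 0.4 rad)).
It fails at once if the organiser is lifted (10 mm) (height (world z) of organiser above 0.01 m).
It fails at once if the organiser is shoved more than 30 mm (distance of organiser from where it was at the start of the episode above 0.03 m).
It fails at once if the organiser is pressed harder than 30 N (contact force between the fingers and organiser above 30 N).
It fails at once if the box, bottle, tape roll or pot is moved more than 20 mm or lifted (distance of any of small_brown_box, green_bottle, tape_roll, pot from where it was at the start of the episode above 0.02 m).
It also fails if it takes over 42 s, if anything falls off the work surface, if the arm or the gripper's body presses on something with over 40 N, if the wrist force passes 120 N, or if a joint passes its speed limit or range.

## Robot

A 6-joint arm with a two-finger parallel gripper is mounted at the origin on a cart in front of the work surface, level with it; the furniture and walls round the work are solid. World frame = base frame: x ahead of the robot, y to its left, z up, the work surface at z = 0. Lengths are in m, angles in degrees, forces in N, time in s.
With the tool pointing down it reaches from about 0.25 to 0.725 m from the base axis. Payload 9.7 kg.
Tool frame: the origin (TCP) lies on the centre line of the jaws, within the pads' length; the fingertips stand 19 mm ahead of it and the grasp point (between the pads) is the TCP (bot.tcp_to_tips is the z of the fingertips in the tool frame, in m); z points along the fingers, y is the line along which they close (so a half turn about z gives the same grasp; the last joint's range is limited). The gripper opens to 85 mm and grips with 20 to 120 N. Pads are 22 mm wide; open, the fingers measure 114 mm over their backs; the gripper's body (76 mm by 85 mm) begins 54 mm behind the grasp point. The pads swing forward as they close: fully open they stand 13 mm farther back than shut.
Start: joints at [-68.067, 4.979, 10.078, 95.1, 0, 90], TCP at [0.205, -0.51, 0.25] pointing down, gripper open.
Joint ranges: [-179.16, 179.16], [-48.56, 103.87], [-65.8, 70.77], [-126.05, 130.52], [-82.76, 87.17], [-180, 180]. Speed limits (degrees/s): [127.2, 127.2, 147.25, 180, 180, 180].

## Interface

Orientations are given as [roll, pitch, yaw] about the fixed x, y, z axes, in that order (R = Rz(yaw) Ry(pitch) Rx(roll)).
In Python, from workcell import bot gives the robot as it stands. The module is installed in compiled form; this text tells all that it offers.
- The arm moves only by the tool play_rows, never from a script. Its argument "increments" is a list of rows, each an object with "slide": the shift along the tool's x, y, z in mm, a list of three; "angular": the turn, a rotation vector about the tool's x, y, z in degrees, a list of three; "claw": the opening, from -1 (shut) to 1 (fully open). In form: [{"slide": [x, y, z], "angular": [rx, ry, rz], "claw": claw}, ...]. A call has 1 to 8 rows; each row shifts and turns the commanded pose from where the row before left it, along the tool's axes as they then stand; what a row does not reach is not made up. A row lasts 1/10 s, in which the tool goes at most 50 mm and 8.59 degrees, less where a joint would pass 70% of its speed; a pose out of reach is approached as far as the arm can. A call is refused whole if a number of a shift passes 50 or a number of a turn 8.59, either way. A call with a gripper value outside its range is refused whole. The fingers move at their own pace and stop on an object; "squeeze" is the grip in N (left out, the last holds). Time passes only in rows, so rows that do not move let the fingers close. It gives the time, the measured TCP pose, the force, the opening and the grip force at its end, in the units of the state.
- bot.get_obs(): the state, without advancing time (a new reading comes with each control period).
- bot.camera(name): name is "side" or "top"; returns the picture (420x560x3 uint8, red, green, blue); there is no depth.
- bot.camera_info(name): a dict with "fovy" (degrees; the focal length in pixels is half the picture's height over the tangent of half this angle, whatever the lens; pixels are square), "cx", "cy" (the principal point, pixels), "R" (3x3) and "t" (3): a world point X has camera coordinates R X + t. Camera axes: x right, y down, z forward; pixel columns grow to the right and rows downward; lengths in m; the calibration is good to about 2 mm. A picture is of the moment at which its call begins. camera_info takes no time and is no camera call.
- bot.job_done(): hands the job in; it is judged then, once.
The state is a dict: "time": time; "q": joint angles; "qd": joint speeds; "joint_efforts": joint torques, N m; "ee_pos": TCP position; "tcp_rot": TCP orientation; "wrist_force": force on the tool from outside, world axes, zero at the start; "torque": the same for the moment, N m; "opening": finger opening in m; "grasp_force": force on a finger pad.
Only numpy, scipy, OpenCV 4.12 (cv2) and the standard library are available. Lean on these libraries where they do the work, as an engineer would, in place of code of your own. Each camera call takes 0.05 s, during which the arm holds its last target. There are 200 camera calls.

## Working session

There is one attempt and no reset: what is moved stays moved. The work goes in short steps, Python scripts to look and compute and a tool call to move; the robot and the scene stay as the last step left them, time stands still between calls to the robot, and variables do not carry over. Pictures are saved under pics/ and viewed, at most 10 in all, crops included, and the job is handed in when it is done.

Besides the shell and the picture viewer there is one more tool, called after "Emit:" in YAML: its name, and indented under it one key for each argument. play_rows: Moves the arm, as the interface text tells. Its arguments: {"type":"object","properties":{"increments":{"type":"array"},"squeeze":{"type":"number"}},"required":["increments"]}

```bash
mkdir -p pics
python3 - <<'E'
from workcell import bot
import cv2
for n in("top","side"):
    cv2.imwrite(f"pics/{n}0.png",bot.camera(n)[:,:,::-1]); i=bot.camera_info(n); print(n,i)
o=bot.get_obs(); print(o, bot.tcp_to_tips)
E
```

```text
top {'fovy': 47.89632324198459, 'cx': 287.77562144582464, 'cy': 210.0444303726838, 'R': array([[ 0.01649378, -0.99986283, -0.00150865],
       [-0.97718826, -0.01580018, -0.21178636],
       [ 0.21173348,  0.00496739, -0.97731482]]), 't': array([0.01422626, 0.51968375, 1.17883072])}
side {'fovy': 53.795769711908704, 'cx': 278.0805874006996, 'cy': 210.3402947925856, 'R': array([[-0.95741904, -0.28773193,  0.02364577],
       [-0.16641532,  0.48309956, -0.859605  ],
       [ 0.23591254, -0.82693721, -0.51041172]]), 't': array([0.52051648, 0.12704492, 1.17470588])}
{'time': 0.1, 'q': array([-6.80679420e+01,  5.00780964e+00,  1.00384763e+01,  9.50975215e+01,
        8.14661328e-04,  9.00000770e+01]), 'qd': array([ 0.06349918, -0.07165115,  0.14396056,  0.05612718, -0.04185   ,
       -0.07681153]), 'joint_efforts': array([ 1.13090788e-03, -5.21559548e+01,  4.65653658e+01,  1.59334496e-02,
        3.46100842e-05,  1.04231657e-05]), 'ee_pos': array([ 0.20536818, -0.51003447,  0.24965063]), 'tcp_rot': array([-1.79933145e+02, -8.14570912e-04,  2.19319800e+01]), 'wrist_force': array([-0.37161902,  0.18797565,  0.47152741]), 'torque': array([ 0.01746154, -0.02458008, -0.02558489]), 'grasp_force': 0.0, 'opening': 0.0854955551825581} 0.019
```

View pics/top0.png

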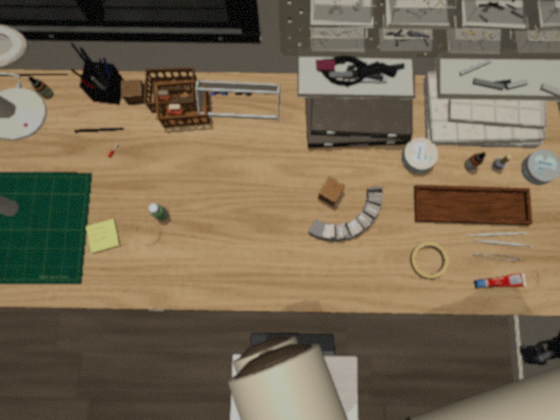

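View pics/side0.png

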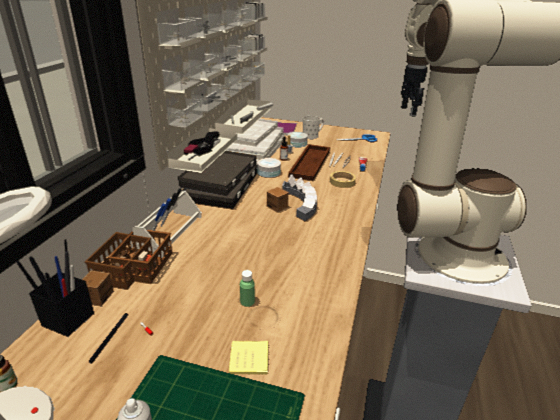

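The top view shows the arc organiser from about (315,228) to (375,190), with the carton at (331,192). The side view shows it near (300,195). I'll enlarge both.

Run:
```python
import cv2,numpy as np
a=cv2.imread("pics/top0.png")[172:252,300:395]; b=cv2.imread("pics/side0.png")[165:230,255:335]
a=cv2.resize(a,None,fx=6,fy=6,interpolation=cv2.INTER_CUBIC);b=cv2.resize(b,None,fx=6,fy=6,interpolation=cv2.INTER_CUBIC)
cv2.imwrite("pics/topc.png",a);cv2.imwrite("pics/sidec.png",b)
```

```text
(no output)
```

View pics/topc.png

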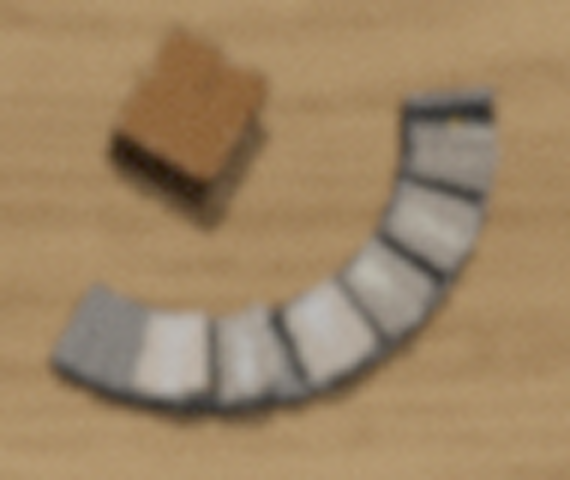

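View pics/sidec.png

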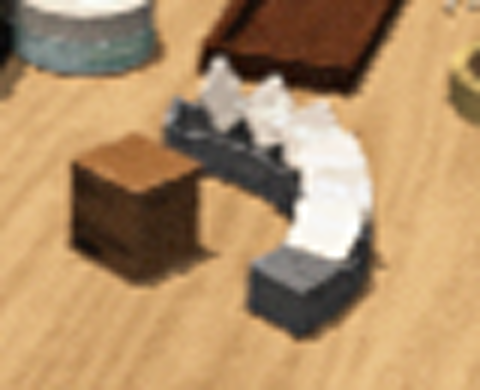

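The top crop shows the finger rest at lower left, corners (97,285) and (52,365). Lids 1–6 follow counter-clockwise to the end wall at (405,100)–(493,92). The side crop shows the same order and lids standing at various angles. Next I'll fit the pose from the corners.

```bash
cat > h.py <<'E'
from workcell import bot
import numpy as np
def ray(n,u,v,z):
    i=bot.camera_info(n); f=210/np.tan(np.radians(i["fovy"]/2))
    R,t=np.array(i["R"]),np.array(i["t"]); c=-R.T@t
    d=R.T@np.array([(u-i["cx"])/f,(v-i["cy"])/f,1]); return c+d*(z-c[2])/d[2]
def fit(P,Q):
    p,q=P.mean(0),Q.mean(0); H=((P-p)[:,0]+1j*(P-p)[:,1]).conj()@((Q-q)[:,0]+1j*(Q-q)[:,1])
    a=np.angle(H); R=np.array([[np.cos(a),-np.sin(a)],[np.sin(a),np.cos(a)]])
    return q-R@p,a,(P@R.T+q-R@p)-Q
pol=lambda r,a:[r*np.cos(a),r*np.sin(a)]
E
python3 - <<'E'
from h import *
c=lambda x,y,n,z:ray(n,(x+.5)/6-.5+(300 if n=="top" else 255),(y+.5)/6-.5+(172 if n=="top" else 165),z)[:2]
e=.96+.005/.11
M=[pol(.09,-1.26),pol(.13,-1.26),pol(.09,e),pol(.13,e)]
I=[(97,285),(52,362),(403,97),(493,91)]
T=np.array([c(x,y,"top",.0315) for x,y in I])
o,a,r=fit(np.array(M),T); print("top",o,np.degrees(a),(r*1e3).round(1).tolist())
# side: finger rest top corners: outer-start(298,292) inner-start(250,268) inner/lid1(290,247)
S=np.array([c(250,268,"side",.0315),c(298,294,"side",.0315),c(290,245,"side",.0315)])
Ms=np.array([pol(.09,-1.26),pol(.13,-1.26),pol(.09,-.96)])
R=np.array([[np.cos(a),-np.sin(a)],[np.sin(a),np.cos(a)]])
print("side-top",((S-(Ms@R.T+o))*1e3).round(1).tolist())
print("box",[c(x,y,"top",.058).round(3).tolist() for x,y in[(180,28),(268,78),(205,185),(113,130)]])
for n,ph in [("rest",-1.11)]+[(f"s{k+1}",-.8+.32*k) for k in range(6)]:
    print(n,(o+R@pol(.11,ph)).round(4),"phi",np.degrees(a+ph).round(1))
E
```

```text
top [ 0.57676313 -0.10012463] -139.97909985415853 [[-0.7, -0.5], [0.2, 1.2], [-0.7, -0.8], [1.2, 0.0]]
side-top [[-3.4, 9.4], [0.1, 5.7], [-6.9, 3.5]]
box [[0.612, -0.086], [0.59, -0.125], [0.541, -0.097], [0.565, -0.057]]
rest [ 0.4759 -0.0561] phi -203.6
s1 [ 0.4673 -0.089 ] phi -185.8
s2 [ 0.4694 -0.124 ] phi -167.5
s3 [ 0.4823 -0.1565] phi -149.1
s4 [ 0.5049 -0.1834] phi -130.8
s5 [ 0.5347 -0.2018] phi -112.5
s6 [ 0.5688 -0.2098] phi -94.1
```

Emit:
play_rows:
  increments:
    - {"slide": [26,-20,0],"angular": [0,0,0],"claw": -1}
    - {"slide": [26,-20,0],"angular": [0,0,0],"claw": -1}
    - {"slide": [26,-20,0],"angular": [0,0,0],"claw": -1}
    - {"slide": [26,-20,0],"angular": [0,0,0],"claw": -1}
    - {"slide": [26,-20,0],"angular": [0,0,0],"claw": -1}
    - {"slide": [26,-20,0],"angular": [0,0,0],"claw": -1}
    - {"slide": [26,-20,0],"angular": [0,0,0],"claw": -1}
    - {"slide": [26,-20,0],"angular": [0,0,0],"claw": -1}

```text
time: 0.9
ee_pos: [0.339, -0.2828, 0.25]
tcp_rot: [-180.0, 0.0, 21.9]
wrist_force: [1.0, -0.3, 0.3]
opening: 0.0
grasp_force: 0.0
```

Emit:
play_rows:
  increments:
    - {"slide": [26,-20,0],"angular": [0,0,0],"claw": -1}
    - {"slide": [26,-20,0],"angular": [0,0,0],"claw": -1}
    - {"slide": [26,-20,0],"angular": [0,0,0],"claw": -1}
    - {"slide": [26,-20,0],"angular": [0,0,0],"claw": -1}
    - {"slide": [26,-20,0],"angular": [0,0,0],"claw": -1}
    - {"slide": [26,-20,0],"angular": [0,0,0],"claw": -1}
    - {"slide": [26,-20,0],"angular": [0,0,0],"claw": -1}
    - {"slide": [26,-20,0],"angular": [0,0,0],"claw": -1}

```text
time: 1.7
ee_pos: [0.4722, -0.0566, 0.25]
tcp_rot: [-180.0, 0.0, 21.9]
wrist_force: [0.5, -0.8, 0.8]
opening: 0.0001
grasp_force: 0.0
```

Emit:
play_rows:
  increments:
    - {"slide": [0,0,20],"angular": [0,0,-7.4],"claw": -1}
    - {"slide": [0,0,20],"angular": [0,0,-7.4],"claw": -1}
    - {"slide": [0,0,20],"angular": [0,0,-7.4],"claw": -1}
    - {"slide": [0,0,20],"angular": [0,0,-7.4],"claw": -1}
    - {"slide": [0,0,20],"angular": [0,0,-7.4],"claw": -1}
    - {"slide": [0,0,20],"angular": [0,0,-7.5],"claw": -1}
    - {"slide": [0,0,0],"angular": [0,0,0],"claw": -1}
    - {"slide": [0,0,0],"angular": [0,0,0],"claw": -1}

```text
time: 2.5
ee_pos: [0.4716, -0.0579, 0.1305]
tcp_rot: [-180.0, 0.0, 66.2]
wrist_force: [0.4, 0.6, 0.2]
opening: -0.0002
grasp_force: 0.0
```

Run:
```python
from workcell import bot
import cv2,numpy as np
o=bot.get_obs(); print({k:np.round(o[k],4) for k in("time","q","ee_pos","tcp_rot","wrist_force","opening")})
b=bot.camera("side")[120:230,225:365]; a=bot.camera("top")[150:260,280:420]
cv2.imwrite("pics/c1.png",cv2.resize(np.hstack([a,b]),None,fx=2.8,fy=2.8,interpolation=2)[:,:,::-1])
```

```text
{'time': np.float64(2.5), 'q': array([-7.004100e+00, -5.918500e+00, -1.398480e+01,  8.197070e+01,
        1.800000e-03,  1.067819e+02]), 'ee_pos': array([ 0.4716, -0.0579,  0.1305]), 'tcp_rot': array([-1.79964e+02,  9.00000e-03,  6.62140e+01]), 'wrist_force': array([0.3974, 0.5758, 0.2007]), 'opening': np.float64(-0.0002)}
```

View pics/c1.png

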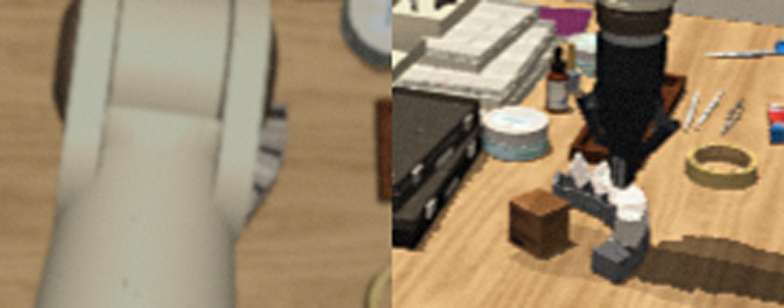

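The side view shows the shut, narrow fingertips hanging above the finger rest. I'll descend and feel for the rest surface.

Emit:
play_rows:
  increments:
    - {"slide": [3,3,15],"angular": [0,0,0],"claw": -1}
    - {"slide": [0,0,20],"angular": [0,0,0],"claw": -1}
    - {"slide": [0,0,17],"angular": [0,0,0],"claw": -1}
    - {"slide": [0,0,8],"angular": [0,0,0],"claw": -1}
    - {"slide": [0,0,0],"angular": [0,0,0],"claw": -1}
    - {"slide": [0,0,0],"angular": [0,0,0],"claw": -1}

```text
time: 3.2
ee_pos: [0.4761, -0.0564, 0.0708]
tcp_rot: [180.0, -0.0, 66.4]
wrist_force: [0.3, -0.4, 0.4]
opening: 0.0002
grasp_force: 0.0
```

Emit:
play_rows:
  increments:
    - {"slide": [0,0,2],"angular": [0,0,0],"claw": -1}
    - {"slide": [0,0,2],"angular": [0,0,0],"claw": -1}
    - {"slide": [0,0,0],"angular": [0,0,0],"claw": -1}

```text
time: 3.5
ee_pos: [0.4759, -0.0564, 0.0664]
tcp_rot: [180.0, -0.0, 66.4]
wrist_force: [-0.2, 0.0, 0.3]
opening: 0.0003
grasp_force: 0.0
```

Emit:
play_rows:
  increments:
    - {"slide": [0,0,1],"angular": [0,0,0],"claw": -1}
    - {"slide": [0,0,1],"angular": [0,0,0],"claw": -1}
    - {"slide": [0,0,1],"angular": [0,0,0],"claw": -1}
    - {"slide": [0,0,1],"angular": [0,0,0],"claw": -1}
    - {"slide": [0,0,0],"angular": [0,0,0],"claw": -1}

```text
time: 4.0
ee_pos: [0.4757, -0.0564, 0.0621]
tcp_rot: [-180.0, 0.0, 66.4]
wrist_force: [0.1, -0.3, 0.7]
opening: 0.0003
grasp_force: 0.0
```

Emit:
play_rows:
  increments:
    - {"slide": [0,0,2],"angular": [0,0,0],"claw": -1}
    - {"slide": [0,0,2],"angular": [0,0,0],"claw": -1}
    - {"slide": [0,0,2],"angular": [0,0,0],"claw": -1}
    - {"slide": [0,0,2],"angular": [0,0,0],"claw": -1}
    - {"slide": [0,0,0],"angular": [0,0,0],"claw": -1}

```text
time: 4.5
ee_pos: [0.4755, -0.0564, 0.0539]
tcp_rot: [-180.0, 0.0, 66.4]
wrist_force: [-0.1, 0.1, 0.2]
opening: -0.0001
grasp_force: 0.0
```

Emit:
play_rows:
  increments:
    - {"slide": [0,0,1],"angular": [0,0,0],"claw": -1}
    - {"slide": [0,0,1],"angular": [0,0,0],"claw": -1}
    - {"slide": [0,0,0],"angular": [0,0,0],"claw": -1}

```text
time: 4.8
ee_pos: [0.4757, -0.0564, 0.0522]
tcp_rot: [-180.0, 0.0, 66.4]
wrist_force: [0.8, 0.1, 0.5]
opening: -0.0001
grasp_force: 0.0
```

Emit:
play_rows:
  increments:
    - {"slide": [0,0,1],"angular": [0,0,0],"claw": -1}
    - {"slide": [0,0,0],"angular": [0,0,0],"claw": -1}

```text
time: 5.0
ee_pos: [0.4757, -0.0564, 0.0512]
tcp_rot: [-180.0, 0.0, 66.4]
wrist_force: [0.3, 0.8, -0.2]
opening: -0.0002
grasp_force: 0.0
```

Emit:
play_rows:
  increments:
    - {"slide": [0,0,0.5],"angular": [0,0,0],"claw": -1}
    - {"slide": [0,0,0],"angular": [0,0,0],"claw": -1}

```text
time: 5.2
ee_pos: [0.4757, -0.0564, 0.0508]
tcp_rot: [180.0, -0.0, 66.4]
wrist_force: [0.3, 0.1, -1.0]
opening: 0.0003
grasp_force: 0.0
```

Emit:
play_rows:
  increments:
    - {"slide": [0,0,0.5],"angular": [0,0,0],"claw": -1}
    - {"slide": [0,0,0],"angular": [0,0,0],"claw": -1}

```text
time: 5.4
ee_pos: [0.4758, -0.0564, 0.0505]
tcp_rot: [180.0, -0.0, 66.4]
wrist_force: [-1.2, -0.3, 4.2]
opening: -0.0001
grasp_force: 1.7
```

Contact was at TCP z = 0.0505, so the tip offset of 19 mm holds. For each lid I'll lift and advance, then sweep down and forward along the arc.

Emit:
play_rows:
  increments:
    - {"slide": [0,0,-2],"angular": [0,0,-1.3],"claw": -1}
    - {"slide": [-5,0,-7.2],"angular": [0,0,-2.6],"claw": -1}
    - {"slide": [-5,0,-7.3],"angular": [0,0,-2.6],"claw": -1}
    - {"slide": [-5,0,2.9],"angular": [0,0,-2.6],"claw": -1}
    - {"slide": [-5,0,2.9],"angular": [0,0,-2.6],"claw": -1}
    - {"slide": [-5,0,2.9],"angular": [0,0,-2.6],"claw": -1}
    - {"slide": [-5,0,2.9],"angular": [0,0,-2.6],"claw": -1}
    - {"slide": [-5,0,2.9],"angular": [0,0,-2.6],"claw": -1}

```text
time: 6.2
ee_pos: [0.467, -0.0903, 0.0522]
tcp_rot: [180.0, -0.0, 86.1]
wrist_force: [-0.5, 0.1, 0.7]
opening: -0.0
grasp_force: 0.1
```

Emit:
play_rows:
  increments:
    - {"slide": [0,0,0],"angular": [0,0,0],"claw": -1}
    - {"slide": [0,0,0],"angular": [0,0,0],"claw": -1}

```text
time: 6.4
ee_pos: [0.467, -0.0902, 0.0523]
tcp_rot: [-180.0, -0.0, 85.9]
wrist_force: [0.6, 1.0, 0.5]
opening: 0.0003
grasp_force: 0.0
```

Run:
```python
from workcell import bot
import cv2,numpy as np
p=bot.get_obs()["ee_pos"][:2]-[.57676,-.10012]; print(np.hypot(*p),np.degrees(np.arctan2(*p[::-1]))-360+139.98)
b=bot.camera("side")[145:225,245:345]
cv2.imwrite("pics/c2.png",cv2.resize(b,None,fx=6,fy=6,interpolation=2)[:,:,::-1])
```

```text
0.11018102429021824 -45.211229263908535
```

View pics/c2.png

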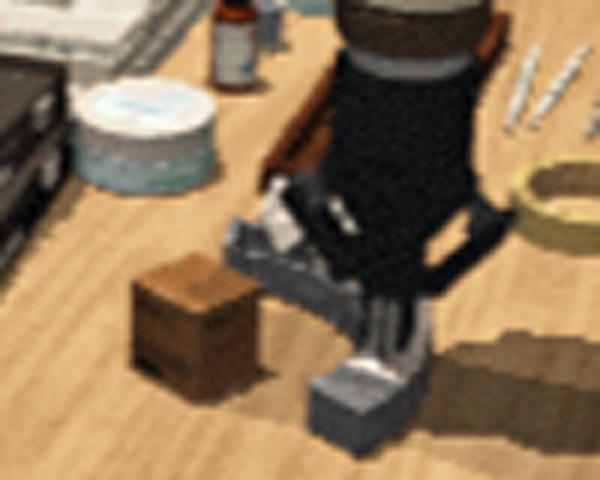

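Lid 1 lies flat behind the fingertips and the organiser is unmoved. The tip tracks the arc, at radius 110.2 mm. Next are lids 2 and 3.

Emit:
play_rows:
  increments:
    - {"slide": [-5,0,-7.2],"angular": [0,0,-2.6],"claw": -1}
    - {"slide": [-5,0,-7.3],"angular": [0,0,-2.6],"claw": -1}
    - {"slide": [-5,0,2.9],"angular": [0,0,-2.6],"claw": -1}
    - {"slide": [-5,0,2.9],"angular": [0,0,-2.6],"claw": -1}
    - {"slide": [-5,0,2.9],"angular": [0,0,-2.6],"claw": -1}
    - {"slide": [-5,0,2.9],"angular": [0,0,-2.6],"claw": -1}
    - {"slide": [-5.2,0,2.9],"angular": [0,0,-2.7],"claw": -1}
    - {"slide": [0,0,0],"angular": [0,0,0],"claw": -1}

```text
time: 7.25
ee_pos: [0.4694, -0.1252, 0.0521]
tcp_rot: [-180.0, -0.0, 104.2]
wrist_force: [-0.2, 0.2, 0.5]
opening: 0.0001
grasp_force: 0.0
```

Emit:
play_rows:
  increments:
    - {"slide": [-5,0,-7.2],"angular": [0,0,-2.6],"claw": -1}
    - {"slide": [-5,0,-7.3],"angular": [0,0,-2.6],"claw": -1}
    - {"slide": [-5,0,2.9],"angular": [0,0,-2.6],"claw": -1}
    - {"slide": [-5,0,2.9],"angular": [0,0,-2.6],"claw": -1}
    - {"slide": [-5,0,2.9],"angular": [0,0,-2.6],"claw": -1}
    - {"slide": [-5,0,2.9],"angular": [0,0,-2.6],"claw": -1}
    - {"slide": [-5.2,0,2.9],"angular": [0,0,-2.7],"claw": -1}
    - {"slide": [0,0,0],"angular": [0,0,0],"claw": -1}

```text
time: 8.05
ee_pos: [0.4826, -0.1576, 0.0522]
tcp_rot: [-180.0, -0.0, 122.5]
wrist_force: [0.7, -0.4, 0.3]
opening: -0.0001
grasp_force: 0.0
```

Run:
```python
from workcell import bot
import cv2,numpy as np
p=bot.get_obs()["ee_pos"][:2]-[.57676,-.10012]; print(np.hypot(*p),np.degrees(np.arctan2(*p[::-1]))+139.98)
b=bot.camera("side")[145:225,245:345]
cv2.imwrite("pics/c3.png",cv2.resize(b,None,fx=6,fy=6,interpolation=2)[:,:,::-1])
```

```text
0.11030688214416955 -8.620723267527268
```

View pics/c3.png

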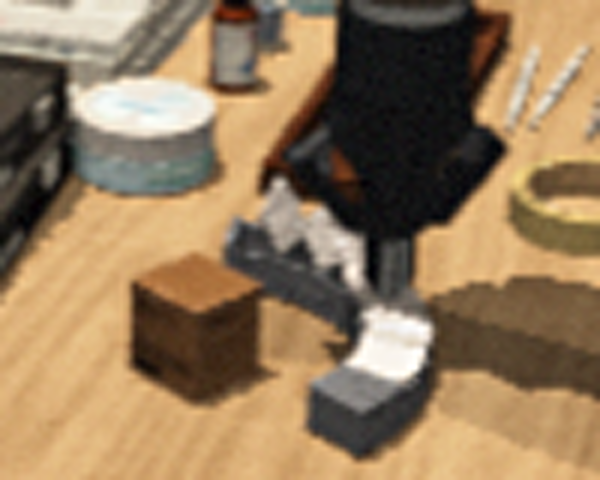

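Lids 1 and 2 are flat, lid 3 is under the fingers, and lids 4–6 still stand. Nothing has been disturbed. Next are lids 4–6.

Emit:
play_rows:
  increments:
    - {"slide": [-5,0,-7.2],"angular": [0,0,-2.6],"claw": -1}
    - {"slide": [-5,0,-7.3],"angular": [0,0,-2.6],"claw": -1}
    - {"slide": [-5,0,2.9],"angular": [0,0,-2.6],"claw": -1}
    - {"slide": [-5,0,2.9],"angular": [0,0,-2.6],"claw": -1}
    - {"slide": [-5,0,2.9],"angular": [0,0,-2.6],"claw": -1}
    - {"slide": [-5,0,2.9],"angular": [0,0,-2.6],"claw": -1}
    - {"slide": [-5.2,0,2.9],"angular": [0,0,-2.7],"claw": -1}
    - {"slide": [0,0,0],"angular": [0,0,0],"claw": -1}

```text
time: 8.9
ee_pos: [0.5053, -0.1842, 0.0522]
tcp_rot: [-180.0, -0.0, 140.8]
wrist_force: [-0.1, -0.4, -0.0]
opening: -0.0003
grasp_force: 0.0
```

Emit:
play_rows:
  increments:
    - {"slide": [-5,0,-7.2],"angular": [0,0,-2.6],"claw": -1}
    - {"slide": [-5,0,-7.3],"angular": [0,0,-2.6],"claw": -1}
    - {"slide": [-5,0,2.9],"angular": [0,0,-2.6],"claw": -1}
    - {"slide": [-5,0,2.9],"angular": [0,0,-2.6],"claw": -1}
    - {"slide": [-5,0,2.9],"angular": [0,0,-2.6],"claw": -1}
    - {"slide": [-5,0,2.9],"angular": [0,0,-2.6],"claw": -1}
    - {"slide": [-5.2,0,2.9],"angular": [0,0,-2.7],"claw": -1}
    - {"slide": [0,0,0],"angular": [0,0,0],"claw": -1}

```text
time: 9.7
ee_pos: [0.5352, -0.2022, 0.0522]
tcp_rot: [180.0, -0.0, 159.0]
wrist_force: [0.2, -0.5, 0.1]
opening: 0.0
grasp_force: 0.0
```

Emit:
play_rows:
  increments:
    - {"slide": [-5,0,-7.2],"angular": [0,0,-2.6],"claw": -1}
    - {"slide": [-5,0,-7.3],"angular": [0,0,-2.6],"claw": -1}
    - {"slide": [-5,0,2.9],"angular": [0,0,-2.6],"claw": -1}
    - {"slide": [-5,0,2.9],"angular": [0,0,-2.6],"claw": -1}
    - {"slide": [-5,0,2.9],"angular": [0,0,-2.6],"claw": -1}
    - {"slide": [-5,0,2.9],"angular": [0,0,-2.6],"claw": -1}
    - {"slide": [-5.2,0,2.9],"angular": [0,0,-2.7],"claw": -1}
    - {"slide": [0,0,0],"angular": [0,0,0],"claw": -1}

```text
time: 10.5
ee_pos: [0.5693, -0.2101, 0.0522]
tcp_rot: [180.0, -0.0, 177.3]
wrist_force: [-1.0, 0.2, 0.0]
opening: -0.0003
grasp_force: 0.0
```

Emit:
play_rows:
  increments:
    - {"slide": [0,0,0],"angular": [0,0,0],"claw": -1}
    - {"slide": [0,0,-10],"angular": [0,0,0],"claw": -1}
    - {"slide": [0,0,-25],"angular": [0,0,0],"claw": -1}
    - {"slide": [0,0,-30],"angular": [0,0,0],"claw": -1}
    - {"slide": [0,0,-30],"angular": [0,0,0],"claw": -1}
    - {"slide": [0,0,-30],"angular": [0,0,0],"claw": -1}
    - {"slide": [0,0,-20],"angular": [0,0,0],"claw": -1}
    - {"slide": [0,0,0],"angular": [0,0,0],"claw": -1}

```text
time: 11.3
ee_pos: [0.5701, -0.2108, 0.202]
tcp_rot: [-179.9, 0.3, 177.3]
wrist_force: [-0.2, -0.1, 0.2]
opening: 0.0005
grasp_force: 0.0
```

Run:
```python
from workcell import bot
import cv2,numpy as np
p=bot.get_obs()["ee_pos"][:2]-[.57676,-.10012]; print(np.hypot(*p),np.degrees(np.arctan2(*p[::-1]))+139.98)
b=bot.camera("side")[145:225,245:345]
cv2.imwrite("pics/c4.png",cv2.resize(b,None,fx=6,fy=6,interpolation=2)[:,:,::-1])
```

```text
0.11088677488397927 46.56021952232635
```

View pics/c4.png

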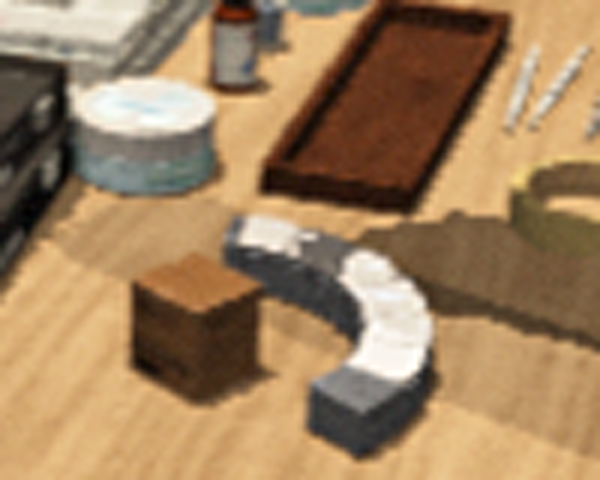

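All six lids lie level. The dark patch on lid 5 is in line with the arm's shadow band. The organiser, with its rest corner still at (310,395), and the carton have not moved, and the hand is clear.

```bash
python3 -c "
from workcell import bot
print(bot.job_done())"
```

```text
the job is handed in; nothing more can be done
None
```

I ran the shut fingertips round the row from the finger rest and pushed lids 1 to 6 down in order. In the last picture all six look shut and neither the organiser nor the carton has moved; the hand is clear and the job is handed in, with no verdict returned.

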